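# Set a tipped-over stepped tube rack on its feet and level it until it does not rock

### The job

The stepped tube rack has fallen on its back on the sampler's loading deck: tip it up onto its feet, lowering it gently rather than letting it slam, and push it fully home against both the end stop and the side stop. Only then turn the levelling knob so that its white pointer stands at the dark index mark, which raises the jack under the rack's short foot, and check that the rack does not rock: press down gently with a fingertip on the end of its low step above the jack for half a second, then likewise on the other end of the low step. Leave the rack home and level, and do not disturb the other things.

Things in the scene. Friction and masses are not known exactly. Their poses are not given: they have to be found in the camera images.
- rack: White plastic stepped tube rack, 0.4-0.85 kg, 160 (x) x 100 (y) x 85 mm high (z, up when standing). Origin: footprint centre, in the plane of the long feet's soles. High step y -50..0, top z=85; low step y 0..50, top z=45. Body underside z=10 on four feet. Holes (x -50..50) are shallow decoration, the ends are plain. Starts on its back (y up, 100 mm high), underside facing roughly the deck's +y.
- notch (a point): Middle of the rack's notch (rack x=0, y=0, z=45; rack axes), 160 mm long along x: the corner where the low step's top (z=45, y 0..50) meets the high step's inner wall (y=0, z 45..85, facing +y). A fingertip kept in this notch can push the lying rack over towards its underside and then, against the inner wall, hold it back as it comes down.
- pivot (a point): Lower edge of the rack's back feet (rack x=0, y=-50, z=0; rack axes; edge along x): the edge about which it tips up from its back (flat face y=-50) onto its feet. The rack's centre of mass is at about y=-9, z=41. Friction of rack on deck 0.5 to 0.7, so it may slide a little while tipping.
- low_end (a point): Plain end of the low step's top (rack x=-66, y=30, z=45; rack axes) above the short foot: press here first. Feet are 24 mm square at x=+-66, y=+-38; three are 10 mm long, this one (x=-66, y=+38) 4 mm, so on a flat surface the rack stands level on three feet but rocks when pressed here.
- other_end (a point): Plain other end of the low step's top (rack x=+66, y=30, z=45; rack axes): press here second.
- deck: Aluminium loading deck, fixed, 260 mm (x) by 460 mm (y -210..250), 20 mm thick; origin on its underside, z up, top 20 mm above. White end stop: bar along x from -65 to 125, inner face at y=125 facing -y. White side stop: bar along y from 25 to 115, inner face at x=115 facing -x. Both 12 mm thick and 17 mm high above the deck's top.
- seat (a point): Point on the deck's top, axes as the deck's, at deck x=35, y=75: the rack's origin lies here, rack axes along the deck's, when it stands fully home against both stops (low step towards the end stop, its x=+80 end touching the side stop). The jack is then under the short foot.
- jack_pad (a point): On the deck's top at deck x=-31, y=113: centre of the round steel jack pad, 32 mm across, 0.8 mm proud of the deck with the knob at 0. The levelling knob lifts it 4 mm per rad.
- level_knob (a joint): Angle of the levelling knob, rad, growing clockwise seen from above. At 0 the white pointer points along the deck's +x; range 0 to 1.9, starts between 0 and 0.5. The dark index mark on its white base plate is at 1.30, where the jack just meets the short foot of the seated rack. Stiff (0.12 N m); stays where left.
- knob_grip (a point): Middle of the knob's grip bar, on its vertical axis, 28.5 mm above the deck's top, beyond the end stop at deck x=30, y=195. The black bar is 46 mm long (along its pointer, the point's x), 13 mm thick (grip across it) and reaches from 12 mm below to 12 mm above this point, over a disc 52 mm across. The point turns with the knob.
- reagent: Bystander: bottle, 60 mm across, 110 mm high; origin under its centre. Leave it where it is.
- jar: Bystander: jar, 60 mm across, 70 mm high; origin under its centre. Leave it where it is.
- beaker: Bystander: clear open beaker, 70 mm across, 90 mm high; origin under its centre. Leave it where it is.
- tip_box: Bystander: open grey divided box 90 x 120 x 45 mm; origin under its centre. Leave it where it is.
- driver: Bystander: screwdriver lying on the table; origin under its centre. Leave it where it is.
- weight: Bystander: steel cylinder 36 mm across, 40 mm high, standing on the deck beyond the end stop; origin under its centre. Leave it where it is.
- vial: Bystander: small capped vial 28 mm across, 50 mm high, standing on the deck beyond the end stop; origin under its centre. Leave it where it is.
Not all that is in view belongs to the job. There is more than one size of the rack; the job needs the larger.

How it is judged:
By the outcome, as a careful person would: the job done as asked, in the order asked, and still so for the second after the job is handed in, with the robot touching nothing.
It also fails if it takes over 72 s, if anything falls off the work surface, if the arm or the gripper's body presses on something with over 40 N, if the wrist force passes 120 N, or if a joint passes its speed limit or range.

### The arm

A 6-joint arm with a two-finger parallel gripper is mounted at the origin on the work surface. World frame = base frame: x ahead of the robot, y to its left, z up, the work surface at z = 0. Lengths are in m, angles in rad, forces in N, time in s.
With the tool pointing down it reaches from about 0.225 to 0.875 m from the base axis. Payload 3.4 kg.
Tool frame: the origin (TCP) lies at the very end of the fingers, on their centre line; the grasp point (between the pads) lies 19 mm behind it; z points along the fingers, y is the direction in which the jaws open and shut (so a half turn about z gives the same grasp; the last joint's range is limited). The gripper opens to 85 mm and grips with 20 to 120 N. Pads are 22 mm wide; open, the fingers measure 114 mm over their backs; the gripper's body (76 mm by 85 mm) begins 54 mm behind the grasp point. The pads swing forward as they close: fully open they stand 13 mm farther back than shut.
Start: joints at [1.025, 0.276, 1.505, -0, 1.361, -0.121], TCP at [0.237, 0.524, 0.231] pointing down, gripper open.
Joint ranges: [-2.89, 2.89], [-0.75, 2.08], [0.22, 2.7], [-1.18, 4.32], [0.11, 2.71], [-2.7, 2.7]. Speed limits (rad/s): [2.57, 2.57, 3.14, 3.14, 3.14, 3.14].

### API

Orientations are given as a unit quaternion [w, x, y, z].
In Python, from rig import manip, viewer, job gives the robot as it stands.
- The arm moves only by the shell command python3 -m crank 'ROWS' [OPENING] [FORCE]. ROWS is JSON, a list of rows, each a list of 6 numbers: the shift along the tool's x, y, z in m, then the turn, a rotation vector about the tool's x, y, z in degrees. In form: [[dx, dy, dz, rx, ry, rz], ...]. A call has 1 to 20 rows; each row is the pose to reach, as a shift and turn from the pose measured when the call began, along the tool's axes at that moment; what a row does not reach only later rows make up. A row lasts 1/8 s, in which the tool goes at most 62.5 mm and 10.7 degrees, less where a joint would pass 70% of its speed; a pose out of reach is approached as far as the arm can. A call with a gripper value outside its range is refused whole. OPENING is the opening, from 0 (shut) to 1 (fully open), set as the call begins (- or left out, the last holds). The fingers move at their own pace and stop on an object; FORCE is the grip in N (left out, the last holds). Time passes only in rows, so rows that repeat a pose let the fingers close. It gives the time, the measured TCP pose, the force and the opening at its end, in the units of the state.
- manip.get_state(): the state, without advancing time (a new reading comes with each control period).
- viewer.get_image(name): name is "scene" or "top" or "wrist"; returns a dict with "frame" (480x640x3 uint8, blue, green, red), "range_z" (480x640 float32, m along the optical axis (not along the pixel's ray), 0 where there is no reading), "intrinsics" (3x3 intrinsics, pixels), "world_from_camera" (4x4, takes a point from camera to world coordinates); the wrist camera has in their place "mount" (4x4, takes a point from camera to tool coordinates, whose origin is the TCP and whose axes are the flange's). Camera axes: x right, y up, looking along -z (the intrinsics and any distortion apply to the point x, -y, -z); pixel columns grow to the right and rows downward; lengths in m; the calibration is good to about 2 mm. A picture is of the moment at which its call begins: read the wrist's pose just before it.
- job.sign_off(): hands the job in, once; it reports no verdict.
The state is a dict: "clock": time; "qpos": joint angles; "qd": joint speeds; "effort": joint torques, N m; "position": TCP position; "ee_rot": TCP orientation; "contact_force": force on the tool from outside, world axes, zero at the start; "moment": the same for the moment, N m; "width": finger opening in m.
Only numpy, scipy, OpenCV 4.12 (cv2) and the standard library are available. Lean on these libraries where they do the work, as an engineer would, in place of code of your own. Each camera call takes 0.05 s, during which the arm holds its last target. There are 200 camera calls.

## Working session

There is one attempt and no reset: what is moved stays moved. The work goes in short steps, Python scripts to look and compute and a shell command to move; the robot and the scene stay as the last step left them, time stands still between calls to the robot, and variables do not carry over. Pictures are saved under pics/ and viewed, about 8 in all and at most 12, crops included, and the job is handed in when it is done.

```bash
ls; mkdir -p pics
python3 - <<'E'
from rig import manip, viewer
import cv2, numpy as np
print(manip.get_state())
for n in ("scene","top"):
    d=viewer.get_image(n); cv2.imwrite(f"pics/{n}0.png",d["frame"]); np.savez(f"{n}0.npz",**{k:v for k,v in d.items()}); print(n,d["intrinsics"].tolist(),np.round(d["world_from_camera"],3).tolist(),d.keys())
E
```

```text
pics
{'clock': 0.0, 'qpos': array([ 1.02502440e+00,  2.76582862e-01,  1.50614169e+00, -3.62774771e-05,
        1.36067603e+00, -1.20998707e-01]), 'qd': array([ 0.00070494,  0.00047844, -0.00045249, -0.00167696,  0.00138527,
        0.00068985]), 'effort': array([ 5.64604397e-04, -4.16771686e+01, -2.45799476e+01, -2.40059071e-04,
        1.10100769e-02, -2.98179444e-06]), 'position': array([0.23670614, 0.52343991, 0.23044321]), 'ee_rot': array([-2.79055990e-04,  2.10789681e-01,  9.77531019e-01, -8.59993370e-04]), 'contact_force': array([-0.77672116, -0.47007394,  0.19564831]), 'moment': array([-0.01413742, -0.03255759, -0.01033308]), 'width': 0.08564645513610616}
scene [[441.6560806161089, 0.0, 314.11558502323106], [0.0, 441.6560806161089, 239.17040275407354], [0.0, 0.0, 1.0]] [[0.239, -0.688, 0.685, 1.044], [0.971, 0.182, -0.155, -0.167], [-0.018, 0.702, 0.712, 0.734], [0.0, 0.0, 0.0, 1.0]] dict_keys(['frame', 'range_z', 'intrinsics', 'world_from_camera'])
top [[543.549835746177, 0.0, 323.3163434300711], [0.0, 543.549835746177, 249.60414931828143], [0.0, 0.0, 1.0]] [[-0.002, 0.991, -0.13, 0.274], [-1.0, -0.001, 0.009, -0.007], [0.009, 0.13, 0.991, 1.371], [0.0, 0.0, 0.0, 1.0]] dict_keys(['frame', 'range_z', 'intrinsics', 'world_from_camera'])
```

View pics/scene0.png

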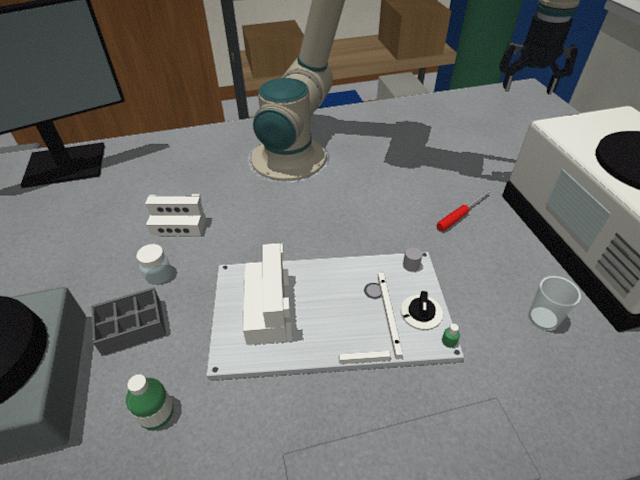

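View pics/top0.png

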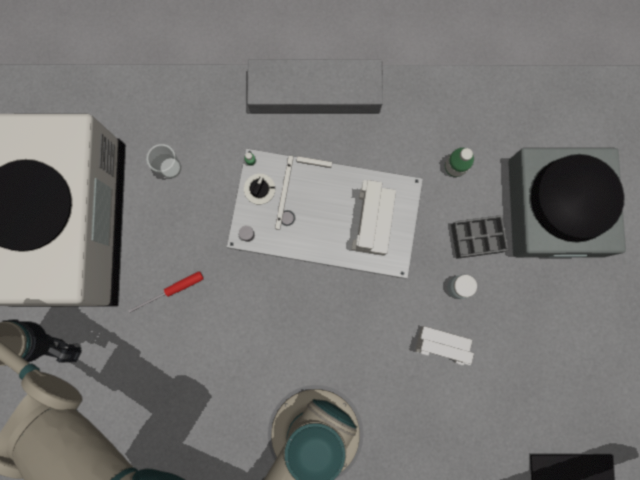

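The two views show the deck in the middle, with the end stop at top-image (286,193), side stop (314,162), jack pad (288,217) and knob (260,187). The larger rack is lying at (375,217), its low half raised on the left. The smaller rack at (447,345) is a distractor.

```bash
cat > h.py <<'E'
import numpy as np, cv2
def cloud(d,T):
    K=d["intrinsics"]; z=d["range_z"]; v,u=np.mgrid[:480,:640]
    P=np.stack([(u-K[0,2])/K[0,0]*z,-(v-K[1,2])/K[1,1]*z,-z],-1)
    return P@T[:3,:3].T+T[:3,3]
def xy(P,m): # rect in world xy of masked points, mm
    r=cv2.minAreaRect((P[m][:,:2]*1000).astype(np.float32)); return np.round(r[0],1),np.round(r[1],1),round(r[2],2)
E
python3 - <<'E'
from h import *
for n in("top","scene"):
    d=np.load(n+"0.npz"); P=cloud(d,d["world_from_camera"]); z=P[...,2]; v=d["range_z"]>0
    near=v&(P[...,0]>.3)&(P[...,0]<.85)&(abs(P[...,1]-.05)<.35)
    print(n,"table",np.median(z[near&(z<.01)]), 'deck',np.median(z[near&(z>.012)&(z<.026)]))
    def comps(lo,hi,amin=20):
        m=(near&(z>lo)&(z<hi)).astype(np.uint8); m=cv2.morphologyEx(m,cv2.MORPH_OPEN,np.ones((2,2),np.uint8))
        k,l,s,c=cv2.connectedComponentsWithStats(m)
        for i in range(1,k):
            if s[i,4]>amin: print(f" {lo}-{hi} px",np.round(c[i]),s[i,4],*xy(P,l==i),"z",np.round(np.percentile(z[l==i],[10,50,95])*1000))
    comps(.012,.3,200); comps(.030,.042,30); comps(.042,.08); comps(.08,.14)
E
```

```text
top table 0.001147576411479223 deck 0.020857699980488587
 0.012-0.3 px [316. 102.] 3066 [569.3 -26.9] [585.3 351.9] 4.6 z [21. 69. 75.]
 0.012-0.3 px [167. 161.] 587 [497.5 184.8] [584.2  72.4] 47.68 z [12. 55. 92.]
 0.012-0.3 px [326. 214.] 18302 [476.4 -17.2] [463.4 402.4] 80.29 z [ 18.  22. 118.]
 0.012-0.3 px [183. 285.] 437 [342.4 191.5] [411.1  84.2] 82.57 z [ 3. 23. 30.]
 0.03-0.042 px [314. 162.] 163 [673.    1.3] [87.4 14.2] 82.71 z [27. 37. 43.]
 0.03-0.042 px [287. 183.] 162 [471.3  46.3] [406.6  40. ] 9.46 z [22. 37. 43.]
 0.03-0.042 px [254. 185.] 58 [612.4 154.3] [19.4 34.3] 67.32 z [35. 39. 64.]
 0.03-0.042 px [264. 191.] 126 [598.  129.6] [24.4 51.7] 52.13 z [27. 36. 41.]
 0.03-0.042 px [282. 210.] 72 [419.1  46.6] [308.3  23.8] 15.8 z [22. 37. 42.]
 0.03-0.042 px [279. 225.] 41 [513.5  90.2] [11.1 21.8] 87.55 z [21. 36. 41.]
 0.042-0.08 px [316. 100.] 2483 [569.3 -26.9] [585.3 351.9] 4.6 z [49. 70. 75.]
 0.042-0.08 px [162. 152.] 117 [492. 185.] [579.4  36.9] 45.01 z [41. 55. 73.]
 0.042-0.08 px [251. 159.] 101 [676.9 159.9] [19.4 29.6] 40.03 z [38. 53. 72.]
 0.042-0
[... 1689 characters left out ...]
760 [ 740.6 -171.7] [ 85.3 601.4] 82.78 z [47. 70. 73.]
 0.042-0.08 px [286. 275.] 56 [453.2 -93.7] [ 9.  42.6] 77.82 z [21. 44. 46.]
 0.042-0.08 px [554. 290.] 282 [834.6 109.1] [ 37.2 692.6] 34.12 z [45. 60. 76.]
 0.042-0.08 px [425. 305.] 192 [806.1   7.5] [ 20.4 590.3] 55.74 z [37. 60. 62.]
 0.042-0.08 px [550. 310.] 475 [826.6 122. ] [ 63.1 721.1] 31.97 z [44. 60. 77.]
 0.042-0.08 px [453. 334.] 229 [669.8 183.1] [23.8 68.7] 29.58 z [42. 52. 71.]
 0.042-0.08 px [394. 440.] 6208 [918.9  19.4] [230.5 386. ] 3.07 z [69. 70. 72.]
 0.08-0.14 px [275. 287.] 1757 [ 689.7 -145.4] [ 45.6 709.1] 82.8 z [ 90. 120. 122.]
 0.08-0.14 px [557. 294.] 386 [814.2 138.5] [ 68.9 762.1] 31.8 z [78. 86. 91.]
```

Run:
```python
from h import *
for n in("top","scene"):
    d=np.load(n+"0.npz"); P=cloud(d,d["world_from_camera"]); z=P[...,2]; 
    v=(d["range_z"]>0)&(P[...,0]>.4)&(P[...,0]<.75)&(P[...,1]>-.24)&(P[...,1]<.24)
    def fit(name,lo,hi,box,k=3):
        m=v&(z>lo)&(z<hi)&(P[...,0]>box[0])&(P[...,0]<box[1])&(P[...,1]>box[2])&(P[...,1]<box[3])
        m=cv2.morphologyEx(m.astype(np.uint8),cv2.MORPH_OPEN,np.ones((k,k),np.uint8)).astype(bool)&m
        print(n,name,m.sum(),*xy(P,m), np.round(np.median(z[m])*1000,1))
    fit("deck",.012,.03,(.4,.75,-.24,.24))
    fit("rackhi",.112,.13,(.4,.75,-.24,.0)); fit("racklo",.063,.08,(.4,.75,-.24,.0))
    fit("endstop",.031,.042,(.5,.69,.06,.11),2); fit("side",.031,.042,(.64,.72,-.05,.05),2)
    fit("weight",.052,.07,(.45,.55,.1,.24)); fit("knob",.052,.07,(.56,.64,.08,.2),2);fit("vial",.052,.09,(.64,.75,.08,.24))
```

```text
top deck 13920 [548.2 -24.7] [460.4 261.2] 80.13 21.0
top rackhi 1073 [ 524.6 -123.3] [ 44.9 160.5] 81.34 120.8
top racklo 954 [ 517.6 -166.9] [ 36.7 160.6] 80.76 70.8
top endstop 197 [594.9  77.7] [  9.4 185.1] 80.3 37.6
top side 119 [673.8   2.3] [85.4 12.3] 79.45 37.4
top weight 170 [488.6 169.4] [32.8 33.8] 2.99 60.0
top knob 82 [605.6 141. ] [10.8 44.3] 67.27 60.5
top vial 46 [679.2 164.6] [15. 17.] 15.62 69.5
scene deck 19341 [546.1 -25.3] [460.  262.4] 80.08 20.3
scene rackhi 1452 [ 523.6 -123.2] [ 44.6 161.4] 80.68 120.1
scene racklo 1421 [ 519.5 -151.2] [ 74.6 163.1] 83.2 70.2
scene endstop 475 [597.8  78.1] [ 12.2 184.6] 80.15 37.1
scene side 326 [675.3   2.7] [88.4 11.5] 80.32 36.8
scene weight 210 [489.5 168.7] [35.1 33.1] 85.36 60.1
scene knob 124 [607.8 140.4] [10.7 46.2] 67.53 60.7
scene vial 94 [679.3 163.4] [14.1 14.5] 4.01 68.3
```

```bash
python3 -m crank '[[-0.135,-0.129,0,0,0,19],[-0.27,-0.257,0,0,0,38],[-0.4,-0.386,0,0,0,57],[-0.54,-0.515,0,0,0,75.6],[-0.54,-0.515,0,0,0,75.6],[-0.54,-0.515,0,0,0,75.6],[-0.54,-0.515,0,0,0,75.6],[-0.54,-0.515,0,0,0,75.6],[-0.54,-0.515,0,0,0,75.6],[-0.54,-0.515,0,0,0,75.6],[-0.54,-0.515,0,0,0,75.6],[-0.54,-0.515,0,0,0,75.6],[-0.54,-0.515,0,0,0,75.6],[-0.54,-0.515,0,0,0,75.6],[-0.54,-0.515,0,0,0,75.6],[-0.54,-0.515,0,0,0,75.6]]' 0.5 40
cat >> h.py <<'E'
from scipy.spatial.transform import Rotation as R
D0=np.array([.5438,-.0453,.020]); DR=R.from_euler('z',-9.9,degrees=True).as_matrix()
def todeck(p): return DR.T@(np.asarray(p)-D0)
def st():
    from rig import manip
    s=manip.get_state(); q=s["ee_rot"]; r=R.from_quat([q[1],q[2],q[3],q[0]])
    RT=r.as_matrix()
    print("t",round(s["clock"],2),"deck mm",np.round(todeck(s["position"])*1000,1),"F deck",np.round(DR.T@s["contact_force"],1),"w",round(s["width"],4),
      "tool err deg",np.round((r.inv()*R.from_matrix(DR@np.array([[0,1,0],[1,0,0],[0,0,-1.]]))).as_rotvec(degrees=True),2))
    return s,RT
E
python3 -c "
from h import *; st()"
```

```text
clock: 2.1
position: [0.5161, -0.167, 0.2316]
ee_rot: [0.0, 0.765, 0.644, -0.001]
contact_force: [0.0, -0.9, 0.9]
width: 0.0428
t 2.1 deck mm [  -6.3 -124.6  211.6] F deck [ 0.2 -0.9  0.9] w 0.0428 tool err deg [-0.02  0.08  0.06]
```

```bash
python3 -m crank '[[0,0,0.05,0,0,0],[0,0,0.1,0,0,0],[0,0,0.14,0,0,0],[0,0,0.158,0,0,0],[0,0,0.158,0,0,0],[0,0,0.158,0,0,0]]' >/dev/null; python3 -c "
from h import *; st()
from rig import viewer
d=viewer.get_image('wrist'); cv2.imwrite('pics/w1.png',d['frame']); np.savez('w1.npz',**d)
d=viewer.get_image('scene'); cv2.imwrite('pics/s1.png',cv2.resize(d['frame'][180:400,180:480],None,fx=2,fy=2))"
```

```text
t 2.85 deck mm [  -5.6 -124.7   54.7] F deck [ 0.6 -0.7 -0.7] w 0.0429 tool err deg [0.09 0.11 0.1 ]
```

View pics/s1.png

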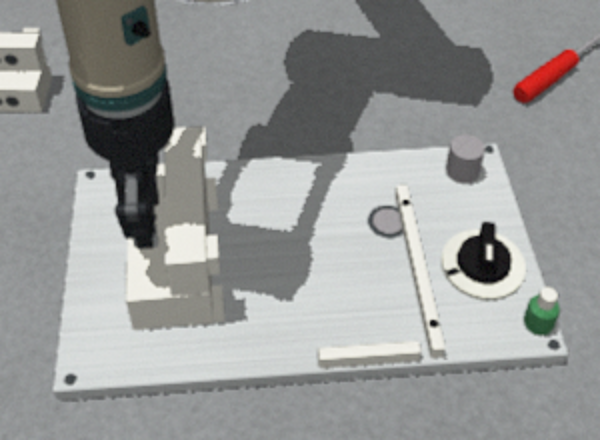

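The picture shows the fingers over the notch at (140,235), with the underside and feet facing +y. Next I'll touch down to calibrate the fingertip height.

```bash
for i in 1; do python3 -m crank '[[0,0,0.002,0,0,0],[0,0,0.004,0,0,0]]' >/dev/null; python3 -c "
from h import *; st()"; python3 -m crank '[[0,0,0.002,0,0,0],[0,0,0.003,0,0,0]]' >/dev/null; python3 -c "
from h import *; st()";  done
```

```text
t 3.2 deck mm [  -5.  -125.    51.5] F deck [ 0.1  0.  -0.1] w 0.0428 tool err deg [0.21 0.15 0.08]
t 3.45 deck mm [  -5.  -125.1   48.4] F deck [-0.3  0.3 -0.3] w 0.0427 tool err deg [0.21 0.15 0.07]
```

```bash
python3 -m crank '[[0,0,0.002,0,0,0],[0,0,0.003,0,0,0]]' >/dev/null; python3 -c "
from h import *; st()"; python3 -m crank '[[0,0,0.0015,0,0,0],[0,0,0.003,0,0,0]]' >/dev/null; python3 -c "
from h import *; st()"
```

```text
t 3.7 deck mm [  -4.9 -125.1   48.1] F deck [-5.1  0.6 24.4] w 0.0426 tool err deg [0.23 0.16 0.08]
t 3.95 deck mm [  -4.9 -125.1   48. ] F deck [-5.8  1.4 29.7] w 0.0425 tool err deg [0.27 0.18 0.08]
```

```bash
cat > tip.py <<'E'
import numpy as np
def tcp(th,piv,a=None,w=22,r=1.7):
    t=np.radians(th); u=np.array([np.sin(t),np.cos(t)]); v=np.array([-np.cos(t),np.sin(t)])
    N=np.array([piv,0])+45*v+50*u
    if a is None: a=w*np.sin(t)
    return N+a*u+[-w/2,-r]
E
python3 - <<'E'
from tip import *
for th in range(0,41,4): print(th,np.round(tcp(th,-57.6,max(22*np.sin(np.radians(th)),32-.45*th)),1))
E
python3 -m crank '[[0,0,-0.01,0,0,0],[0,0,-0.025,0,0,0],[0.006,0,-0.032,0,0,0],[0.01,0,-0.032,0,0,0],[0.01,0,-0.032,0,0,0]]' >/dev/null; python3 -c "
from h import *; st()"
```

```text
0 [-113.6   80.3]
4 [-107.9   81.4]
8 [-102.3   82.2]
12 [-96.7  82.6]
16 [-91.2  82.6]
20 [-85.9  82.3]
24 [-80.7  81.6]
28 [-75.8  80.7]
32 [-70.9  79.5]
36 [-66.3  78. ]
40 [-61.8  76.4]
t 4.58 deck mm [  -4.7 -115.5   80.1] F deck [-0.2 -2.8  1.7] w 0.043 tool err deg [0.31 0.29 0.16]
```

```bash
python3 -m crank '[[0.003,0,-0.0005,0,0,0],[0.0076,0,-0.0013,0,0,0],[0.0132,0,-0.0021,0,0,0],[0.0188,0,-0.0025,0,0,0],[0.0243,0,-0.0025,0,0,0],[0.0296,0,-0.0022,0,0,0],[0.0348,0,-0.0015,0,0,0],[0.0348,0,-0.0015,0,0,0]]' >/dev/null; python3 -c "
from h import *; st()
from rig import viewer
d=viewer.get_image('scene'); cv2.imwrite('pics/s2.png',cv2.resize(d['frame'][180:400,180:480],None,fx=2,fy=2)); np.savez('s2.npz',**d)
P=(cloud(d,d['world_from_camera'])-D0)@DR*1000
# cross-section of rack away from fingers, x 35..70 deck
m=(d['range_z']>0)&(P[...,0]>45)&(P[...,0]<70)&(P[...,1]<0)&(P[...,1]>-170)&(P[...,2]>6)
q=P[m]; 
for b in range(-160,0,6):
    k=(q[:,1]>=b)&(q[:,1]<b+6)
    if k.sum()>3: print(b+3,k.sum(),np.round(np.percentile(q[k,2],[5,50,95])))
"
```

```text
t 5.58 deck mm [ -5.  -79.9  81.1] F deck [-0.8 -1.4  1.3] w 0.0428 tool err deg [0.29 0.24 0.18]
-133 19 [39. 42. 45.]
-127 26 [45. 51. 57.]
-121 32 [60. 65. 71.]
-115 34 [73. 79. 81.]
-109 41 [77. 80. 82.]
-103 45 [74. 77. 79.]
-97 35 [71. 73. 75.]
-91 82 [ 69.  72. 185.]
-85 99 [ 66. 152. 186.]
-79 133 [ 64. 155. 188.]
-73 113 [ 70. 158. 187.]
-67 85 [ 82. 142. 186.]
-61 40 [ 89.  99. 105.]
-55 52 [ 16. 108. 110.]
-49 60 [ 21. 106. 109.]
-43 41 [102. 104. 107.]
-37 59 [ 98. 101. 449.]
-31 54 [ 82.  98. 449.]
-25 57 [74. 94. 97.]
-19 45 [85. 92. 94.]
-13 5 [88. 89. 92.]
```

View pics/s2.png

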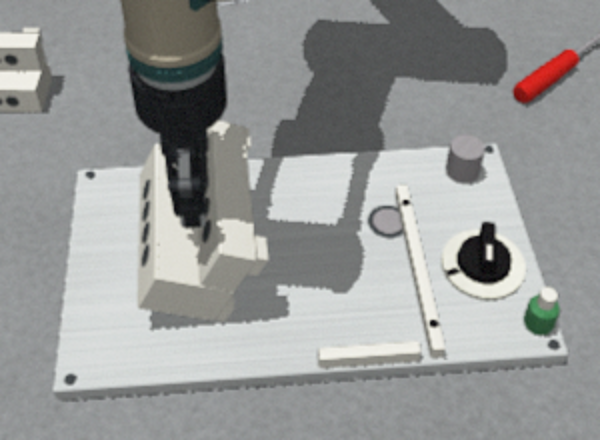

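The rack is at about 25° and the pivot hasn't slid. The finger is still on the low-step face at (195,215).

Run:
```python
from tip import *
for th in list(range(28,62,3))+list(range(62,94,2)):
    p=tcp(th,-57.6,max(22*np.sin(np.radians(th)),32-.45*th)); print(th,np.round([p[0]+79.9,-(p[1]-81.1)],1))
```

```text
28 [4.1 0.4]
31 [7.8 1.3]
34 [11.3  2.3]
37 [14.7  3.5]
40 [18.1  4.7]
43 [22.7  4.6]
46 [27.4  4.7]
49 [32.   5.1]
52 [36.7  5.9]
55 [41.2  6.9]
58 [45.7  8.3]
61 [50.   9.9]
62 [51.5 10.5]
64 [54.3 11.8]
66 [57.  13.2]
68 [59.7 14.7]
70 [62.3 16.3]
72 [64.8 18.1]
74 [67.3 19.9]
76 [69.6 21.9]
78 [71.9 23.9]
80 [74.1 26. ]
82 [76.1 28.2]
84 [78.1 30.5]
86 [79.9 32.9]
88 [81.7 35.3]
90 [83.3 37.8]
92 [84.8 40.3]
```

```bash
python3 -m crank '[[0.004,0,0.0005,0,0,0],[0.0078,0,0.0013,0,0,0],[0.0113,0,0.0023,0,0,0],[0.0147,0,0.0035,0,0,0],[0.0181,0,0.0047,0,0,0],[0.0204,0,0.0047,0,0,0],[0.0227,0,0.0046,0,0,0],[0.025,0,0.0046,0,0,0],[0.0274,0,0.0047,0,0,0],[0.0297,0,0.0049,0,0,0],[0.032,0,0.0051,0,0,0],[0.0343,0,0.0055,0,0,0],[0.0367,0,0.0059,0,0,0],[0.0367,0,0.0059,0,0,0]]' >/dev/null; python3 -c "
from h import *; st()
from rig import viewer
d=viewer.get_image('scene'); cv2.imwrite('pics/s3.png',cv2.resize(d['frame'][180:400,180:480],None,fx=2,fy=2))
P=(cloud(d,d['world_from_camera'])-D0)@DR*1000
m=(d['range_z']>0)&(P[...,0]>45)&(P[...,0]<70)&(P[...,1]<50)&(P[...,1]>-170)&(P[...,2]>6)&(P[...,2]<125)
q=P[m]; 
for b in range(-160,50,6):
    k=(q[:,1]>=b)&(q[:,1]<b+6)
    if k.sum()>3: print(b+3,k.sum(),np.round(np.percentile(q[k,2],[5,50,95])))
"
```

```text
t 7.38 deck mm [ -5.  -43.2  75.3] F deck [-0.7  1.1  3.9] w 0.0429 tool err deg [0.3  0.25 0.19]
-103 35 [70. 72. 77.]
-97 34 [74. 76. 79.]
-91 35 [77. 80. 83.]
-85 41 [81. 84. 86.]
-79 42 [86. 89. 92.]
-73 35 [90. 92. 95.]
-67 42 [94. 96. 98.]
-61 39 [90. 93. 97.]
-55 48 [34. 84. 88.]
-49 45 [25. 75. 80.]
-43 43 [12. 67. 71.]
-37 48 [32. 69. 72.]
-31 41 [70. 73. 75.]
-25 46 [65. 77. 80.]
-19 42 [79. 81. 84.]
-13 41 [82. 85. 88.]
-7 47 [78. 89. 92.]
-1 41 [89. 92. 94.]
5 50 [46. 84. 89.]
11 46 [51. 75. 80.]
17 47 [53. 66. 72.]
23 31 [55. 60. 63.]
```

Run:
```python
import numpy as np
for i,th in enumerate(np.r_[56.5:91:1.75]):
    t=np.radians(th); u=np.array([np.sin(t),np.cos(t)]); v=np.array([-np.cos(t),np.sin(t)])
    b=13-5*(th-56.5)/33.5; p=np.array([-58.9,0])+45*v+50*u+b*v+[6,-.7]
    print(i,th,np.round([p[0]+43.2,75.3-p[1]],1))
```

```text
0 56.5 [-0.  0.]
1 58.25 [2.4 0.6]
2 60.0 [4.9 1.2]
3 61.75 [7.3 1.9]
4 63.5 [9.6 2.7]
5 65.25 [12.   3.6]
6 67.0 [14.3  4.5]
7 68.75 [16.5  5.5]
8 70.5 [18.8  6.6]
9 72.25 [21.   7.8]
10 74.0 [23.1  9. ]
11 75.75 [25.2 10.3]
12 77.5 [27.2 11.6]
13 79.25 [29.2 13. ]
14 81.0 [31.2 14.5]
15 82.75 [33.1 16. ]
16 84.5 [34.9 17.6]
17 86.25 [36.7 19.3]
18 88.0 [38.4 21. ]
19 89.75 [40.1 22.7]
```

```bash
python3 -m crank '[[0.0024,0,0.0006,0,0,0],[0.0049,0,0.0012,0,0,0],[0.0073,0,0.0019,0,0,0],[0.0096,0,0.0027,0,0,0],[0.012,0,0.0036,0,0,0],[0.0143,0,0.0045,0,0,0],[0.0165,0,0.0055,0,0,0],[0.0188,0,0.0066,0,0,0],[0.021,0,0.0078,0,0,0],[0.0231,0,0.009,0,0,0],[0.0252,0,0.0103,0,0,0],[0.0272,0,0.0116,0,0,0],[0.0292,0,0.013,0,0,0],[0.0292,0,0.013,0,0,0]]' >/dev/null; python3 -c "
from h import *; st()
from rig import viewer
d=viewer.get_image('scene'); cv2.imwrite('pics/s3.png',cv2.resize(d['frame'][180:400,180:480],None,fx=2,fy=2))
P=(cloud(d,d['world_from_camera'])-D0)@DR*1000
m=(d['range_z']>0)&(P[...,0]>45)&(P[...,0]<70)&(P[...,1]<50)&(P[...,1]>-170)&(P[...,2]>6)&(P[...,2]<125)
q=P[m]; 
for b in range(-160,50,6):
    k=(q[:,1]>=b)&(q[:,1]<b+6)
    if k.sum()>3: print(b+3,k.sum(),np.round(np.percentile(q[k,2],[5,50,95])))
"
```

```text
t 9.18 deck mm [ -3.9 -11.8  63.2] F deck [-2.   8.9  9.7] w 0.043 tool err deg [0.48 0.03 0.16]
-73 29 [82. 83. 85.]
-67 43 [83. 85. 87.]
-61 35 [84. 86. 87.]
-55 49 [85. 87. 89.]
-49 35 [86. 88. 90.]
-43 45 [25. 89. 92.]
-37 45 [10. 91. 92.]
-31 42 [90. 92. 94.]
-25 38 [77. 90. 98.]
-19 51 [ 53.  63. 122.]
-13 54 [ 53.  56. 121.]
-7 56 [ 55.  57. 121.]
-1 46 [ 54.  57. 120.]
5 44 [42. 58. 60.]
11 46 [48. 60. 62.]
17 48 [20. 61. 63.]
23 55 [19. 62. 64.]
29 52 [20. 63. 65.]
35 32 [23. 43. 57.]
41 7 [20. 27. 29.]
```

```bash
python3 -m crank '[[0.001,0,0.0008,0,0,0],[0.002,0,0.0015,0,0,0],[0.003,0,0.0023,0,0,0],[0.0039,0,0.003,0,0,0],[0.0048,0,0.0038,0,0,0],[0.0057,0,0.0046,0,0,0],[0.0066,0,0.0054,0,0,0],[0.0075,0,0.0063,0,0,0],[0.0083,0,0.0072,0,0,0],[0.0092,0,0.008,0,0,0],[0.01,0,0.0088,0,0,0],[0.0109,0,0.0097,0,0,0],[0.0117,0,0.0097,0,0,0],[0.0125,0,0.0097,0,0,0],[0.0135,0,0.0097,0,0,0],[0.0145,0,0.0097,0,0,0],[0.016,0,0.0097,0,0,0],[0.0175,0,0.0097,0,0,0]]' >/dev/null; python3 -c "
from h import *; st()
from rig import viewer
d=viewer.get_image('scene'); cv2.imwrite('pics/s4.png',cv2.resize(d['frame'][180:400,180:480],None,fx=2,fy=2))
P=(cloud(d,d['world_from_camera'])-D0)@DR*1000
m=(d['range_z']>0)&(P[...,0]>45)&(P[...,0]<70)&(P[...,1]<80)&(P[...,1]>-170)&(P[...,2]>6)&(P[...,2]<125)
q=P[m]; 
for b in range(-160,80,6):
    k=(q[:,1]>=b)&(q[:,1]<b+6)
    if k.sum()>3: print(b+3,k.sum(),np.round(np.percentile(q[k,2],[5,50,95])))
"
```

```text
t 11.47 deck mm [-3.8  5.7 53.5] F deck [ 0.6 -0.6  0.4] w 0.0425 tool err deg [0.48 0.04 0.16]
-61 28 [66. 85. 87.]
-55 50 [41. 85. 87.]
-49 38 [84. 85. 88.]
-43 45 [83. 85. 87.]
-37 37 [83. 85. 87.]
-31 45 [84. 86. 87.]
-25 41 [84. 85. 87.]
-19 41 [84. 85. 87.]
-13 47 [20. 82. 86.]
-7 47 [ 43.  45. 110.]
-1 55 [ 43.  46. 124.]
5 56 [ 44.  46. 112.]
11 56 [ 44.  46. 124.]
17 54 [ 43.  46. 119.]
23 41 [44. 46. 47.]
29 44 [ 7. 45. 47.]
35 36 [31. 45. 47.]
```

View pics/s4.png

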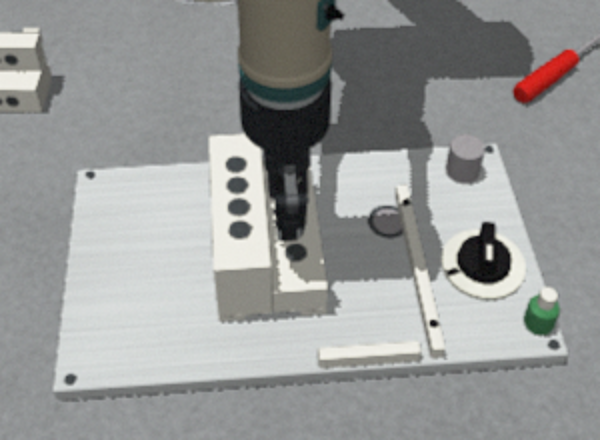

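The rack is standing with its back at deck y≈-60, tops at 85 and 45. Next: go behind it with a tilted finger pair and push +y.

```bash
python3 -m crank '[[0.003,0,-0.04,0,0,0],[0.003,0,-0.075,0,0,0],[-0.05,-0.001,-0.08,0,8,0],[-0.1,-0.002,-0.08,0,16,0],[-0.1,-0.002,-0.05,0,20,0],[-0.1,-0.002,-0.01,0,20,0],[-0.1,-0.002,0.03,0,20,0],[-0.1,-0.002,0.03,0,20,0],[-0.1,-0.002,0.03,0,20,0]]' >/dev/null; python3 -c "
from h import *; st()"
```

```text
t 12.65 deck mm [ -4.4 -94.2  24.6] F deck [ 0.   0.1 -0.1] w 0.0429 tool err deg [  0.53 -19.95   0.27]
```

```bash
python3 -m crank '[[0.012,0,0.0044,0,0,0],[0.019,0,0.0068,0,0,0],[0.0235,0,0.0085,0,0,0],[0.028,0,0.0102,0,0,0],[0.033,0,0.012,0,0,0],[0.038,0,0.0138,0,0,0],[0.043,0,0.0156,0,0,0],[0.048,0,0.0175,0,0,0],[0.053,0,0.0193,0,0,0],[0.058,0,0.0211,0,0,0],[0.063,0,0.0229,0,0,0],[0.068,0,0.0247,0,0,0],[0.073,0,0.0266,0,0,0],[0.078,0,0.0284,0,0,0],[0.083,0,0.0302,0,0,0],[0.087,0,0.0317,0,0,0],[0.089,0,0.0324,0,0,0]]' >/dev/null; python3 -c "
from h import *; st()
from rig import viewer
d=viewer.get_image('top'); cv2.imwrite('pics/t2.png',cv2.resize(d['frame'][130:290,210:430],None,fx=3,fy=3))
P=(cloud(d,d['world_from_camera'])-D0)@DR*1000
ok=(d['range_z']>0)
for lo,hi in((80,93),(41,51)):
  m=ok&(P[...,2]>lo)&(P[...,2]<hi)&(abs(P[...,0])<120)&(abs(P[...,1]-35)<90); m=cv2.morphologyEx(m.astype(np.uint8),1*cv2.MORPH_OPEN,np.ones((3,3)))>0
  r=cv2.minAreaRect(P[m][:,:2].astype(np.float32)); print(r)
"
```

```text
t 14.78 deck mm [-2.7 -1.1 25.7] F deck [-0.7 -6.1  4.8] w 0.0425 tool err deg [  0.83 -19.71   0.34]
((-5.0741424560546875, 21.388046264648438), (75.23190307617188, 159.5929412841797), 89.8232650756836)
((-4.567451477050781, 84.88430786132812), (48.05269241333008, 160.08949279785156), 89.89714813232422)
```

View pics/t2.png

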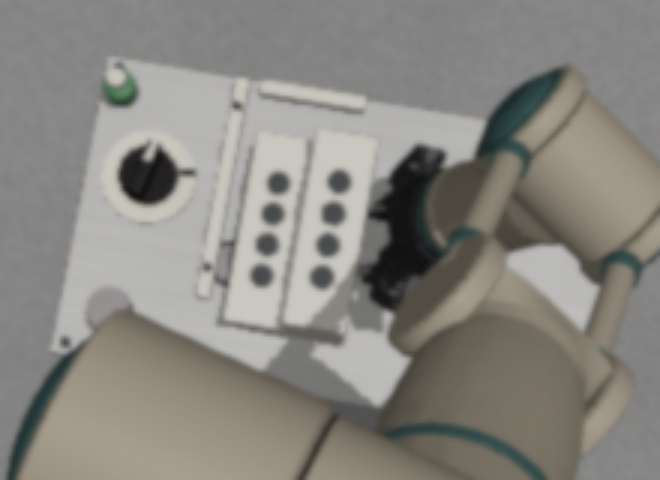

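Top view: the rack is square to the stops, ~15 mm short of the end stop and 40 mm short of the side stop. The knob pointer at (150,148) and the index mark at (187,172) are visible. Continuing +y.

```bash
python3 -m crank '[[0.0047,0,0.0017,0,0,0],[0.0085,0,0.0031,0,0,0],[0.0113,0,0.0041,0,0,0],[0.0127,0,0.0046,0,0,0]]' >/dev/null; python3 -c "
from h import *; st()";  python3 -m crank '[[0.0010,0,0.0003,0,0,0],[0.0019,0,0.0007,0,0,0]]' >/dev/null; python3 -c "
from h import *; st()"
```

```text
t 15.32 deck mm [-2.5 12.6 25.8] F deck [ 0.1 -4.5  1.4] w 0.0427 tool err deg [  0.86 -19.69   0.36]
t 15.57 deck mm [-2.4 14.5 25.8] F deck [-0.3 -4.8  2. ] w 0.0425 tool err deg [  0.87 -19.68   0.37]
```

```bash
for i in 1 2; do python3 -m crank '[[0.0010,0,0.0003,0,0,0],[0.0014,0,0.0005,0,0,0]]' >/dev/null; python3 -c "
from h import *; st()"; done
```

```text
t 15.82 deck mm [-2.4 15.3 25.8] F deck [-0.7 -7.6  2.8] w 0.0427 tool err deg [  0.87 -19.6    0.4 ]
t 16.07 deck mm [-2.4 15.4 25.8] F deck [ -1.3 -10.3   3.8] w 0.043 tool err deg [  0.9  -19.44   0.46]
```

```bash
python3 -m crank '[[-0.0188,0,-0.0068,0,0,0],[-0.005,0,-0.045,0,-6,0],[0.012,0,-0.091,0,-14,0],[0.012,0,-0.091,-0.8,-19.5,0],[0.012,0,-0.091,-0.8,-19.5,0]]' 0 >/dev/null; python3 -c "
from h import *; st()"
```

```text
t 16.7 deck mm [ -4.8  -1.9 115.8] F deck [-0.3  0.5 -0.9] w -0.0002 tool err deg [ 1.67 -0.05  0.34]
```

```bash
python3 -m crank '[[0.02,-0.05,0,0,0,0],[0.04,-0.1,0,-6,0,0],[0.068,-0.135,0,-12,0,0],[0.068,-0.135,0,-18,0,0],[0.068,-0.135,0.04,-18,0,0],[0.068,-0.135,0.09,-18,0,0],[0.068,-0.135,0.09,-18,0,0],[0.068,-0.135,0.09,-18,0,0]]' >/dev/null; python3 -c "
from h import *; st()"
```

```text
t 17.7 deck mm [-137.1   64.8   22.3] F deck [0.9 0.1 1.2] w -0.0004 tool err deg [19.63 -0.09  0.24]
```

```bash
python3 -m crank '[[0,0.015,0.0055,0,0,0],[0,0.026,0.0095,0,0,0],[0,0.032,0.0116,0,0,0],[0,0.036,0.0131,0,0,0],[0,0.040,0.0146,0,0,0],[0,0.044,0.016,0,0,0],[0,0.048,0.0175,0,0,0],[0,0.052,0.0189,0,0,0],[0,0.056,0.0204,0,0,0],[0,0.060,0.0218,0,0,0],[0,0.064,0.0233,0,0,0],[0,0.068,0.0248,0,0,0],[0,0.070,0.0255,0,0,0]]' >/dev/null; python3 -c "
from h import *; st()
from rig import viewer
d=viewer.get_image('scene'); P=(cloud(d,d['world_from_camera'])-D0)@DR*1000
ok=(d['range_z']>0)
for lo,hi in((80,93),(41,51)):
  m=ok&(P[...,2]>lo)&(P[...,2]<hi)&(abs(P[...,0]-20)<120)&(abs(P[...,1]-70)<80); m=cv2.morphologyEx(m.astype(np.uint8),cv2.MORPH_OPEN,np.ones((3,3)))>0
  print(P[m][:,0].max(),cv2.minAreaRect(P[m][:,:2].astype(np.float32)))
"
```

```text
t 19.32 deck mm [-65.   64.9  21.5] F deck [-10.2   0.5   8.3] w -0.0001 tool err deg [19.38 -0.05  0.23]
113.40664632142202 ((20.441993713378906, 49.32218551635742), (51.90365982055664, 186.17083740234375), 89.43219757080078)
113.0022585597047 ((32.619049072265625, 86.13521575927734), (78.76757049560547, 161.19378662109375), 88.80855560302734)
```

```bash
for i in 1 2 3; do python3 -m crank '[[0,0.0009,0.0003,0,0,0],[0,0.0016,0.0006,0,0,0]]' >/dev/null; python3 -c "
from h import *; st()"; done
```

```text
t 19.62 deck mm [-64.9  64.9  21.3] F deck [-11.1   0.4  10.5] w 0.0 tool err deg [19.21 -0.04  0.23]
t 19.88 deck mm [-65.3  64.8  21.1] F deck [-10.6   1.5  10.5] w -0.0002 tool err deg [19.01 -0.02  0.23]
t 20.12 deck mm [-65.6  64.7  20.8] F deck [-10.2   1.4   8.8] w -0.0 tool err deg [18.81  0.    0.23]
```

```bash
python3 -c "
from h import *
from rig import viewer
d=viewer.get_image('scene'); cv2.imwrite('pics/s5.png',cv2.resize(d['frame'][200:390,260:480],None,fx=3,fy=3,interpolation=cv2.INTER_CUBIC))"
```

```text
(no output)
```

View pics/s5.png

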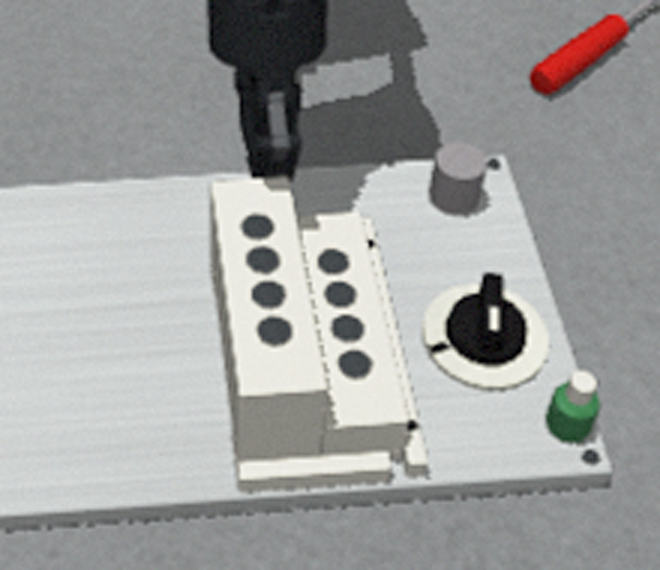

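Rack end sits against the side stop, at (330,465). I'll do one more squaring nudge towards the end stop before measuring.

```bash
python3 -m crank '[[0,-0.0188,-0.0068,0,0,0],[0,-0.005,-0.05,6,0,0],[0,0.0137,-0.096,12,0,0],[0,0.0137,-0.096,18.8,0,0],[0,0.0137,-0.096,18.8,0,0],[0,0.0137,-0.096,18.8,0,0]]' 0.5 >/dev/null; python3 -c "
from h import *; st()"
```

```text
t 20.93 deck mm [-85.   64.6 114.9] F deck [-0.3  0.  -0.7] w 0.0425 tool err deg [-0.08  0.06  0.23]
```

```bash
python3 -m crank '[[-0.03,0.045,0,0,0,0],[-0.06,0.09,0,0,8,0],[-0.078,0.115,0,0,16,0],[-0.078,0.115,0,0,20,0],[-0.078,0.115,0.03,0,20,0],[-0.078,0.115,0.07,0,20,0],[-0.078,0.115,0.089,0,20,0],[-0.078,0.115,0.089,0,20,0],[-0.078,0.115,0.089,0,20,0]]' >/dev/null; python3 -c "
from h import *; st()"
python3 -m crank '[[0.012,0,0.0044,0,0,0],[0.019,0,0.0068,0,0,0],[0.0235,0,0.0085,0,0,0],[0.026,0,0.0095,0,0,0],[0.027,0,0.0098,0,0,0]]' >/dev/null; python3 -c "
from h import *; st()
from rig import viewer
d=viewer.get_image('scene'); P=(cloud(d,d['world_from_camera'])-D0)@DR*1000
d=viewer.get_image('top'); np.savez('t3.npz',**d)"
```

```text
t 22.05 deck mm [ 29.8 -12.8  26.2] F deck [-0.6  0.7  0.8] w 0.0426 tool err deg [ -0.1  -19.93   0.22]
t 22.68 deck mm [29.8 15.1 26.3] F deck [-1.3 -5.9  2.7] w 0.0429 tool err deg [ -0.07 -19.81   0.28]
```

```bash
python3 -m crank '[[0.0010,0,0.0003,0,0,0],[0.0014,0,0.0005,0,0,0]]' >/dev/null; python3 -c "
from h import *; st()"; python3 -m crank '[[-0.0188,0,-0.0068,0,0,0],[-0.005,0,-0.045,0,-6,0],[0.012,0,-0.1,0,-14,0],[0.012,0,-0.11,0,-19.8,0],[0.012,0,-0.11,0,-19.8,0]]' 1 >/dev/null; python3 -c "
from h import *; st()"
```

```text
t 23.02 deck mm [29.8 15.1 26.3] F deck [-1.9 -6.9  5.4] w 0.0427 tool err deg [ -0.07 -19.71   0.27]
t 23.65 deck mm [ 30.5  -9.5 135.1] F deck [-0.6  0.3 -0.6] w 0.0854 tool err deg [0.12 0.02 0.43]
```

```bash
python3 -m crank '[[0.05,0,0,0,0,-10],[0.1,0,0,0,0,-20],[0.15,0,0,0,0,-30],[0.204,0,0,0,0,-40],[0.204,0,0,0,0,-50],[0.204,0,0,0,0,-60],[0.204,0,0,0,0,-70],[0.204,0,0,0,0,-76.8],[0.204,0,0,0,0,-76.8],[0.204,0,0,0,0,-76.8]]' 0.45 >/dev/null
python3 - <<'E'
from h import *
from rig import viewer
s,RT=st(); print(s["qpos"].round(2))
d=viewer.get_image('wrist'); cv2.imwrite('pics/w2.png',d['frame'])
T=np.eye(4);T[:3,:3]=RT;T[:3,3]=s["position"]; T=T@d["mount"]
P=(cloud(d,T)-D0)@DR*1000
m=(d['range_z']>0)&(P[...,2]>36)&(P[...,2]<46)&(abs(P[...,0]-30)<40)&(abs(P[...,1]-195)<40)
m=cv2.morphologyEx(m.astype(np.uint8),cv2.MORPH_OPEN,np.ones((3,3)))>0
print('knob',m.sum(),cv2.minAreaRect(P[m][:,:2].astype(np.float32)))
np.savez('w2.npz',P=P,f=d['frame'])
d=viewer.get_image('scene'); P=(cloud(d,d['world_from_camera'])-D0)@DR*1000
for lo,hi in((80,93),(41,51)):
  m=(d['range_z']>0)&(P[...,2]>lo)&(P[...,2]<hi)&(abs(P[...,0]-35)<90)&(abs(P[...,1]-75)<60); m=cv2.morphologyEx(m.astype(np.uint8),cv2.MORPH_OPEN,np.ones((3,3)))>0
  print(cv2.minAreaRect(P[m][:,:2].astype(np.float32)), P[m].min(0).round(1),P[m].max(0).round(1))
E
```

```text
t 24.9 deck mm [ 28.8 193.6 133.8] F deck [0.5 0.4 0.9] w 0.0383 tool err deg [-2.000e-02 -0.000e+00  7.706e+01]
[ 0.12  0.39  1.52 -0.    1.22 -1.06]
knob 1356 ((27.46873664855957, 193.45370483398438), (12.972883224487305, 46.034629821777344), 76.57927703857422)
((33.37757110595703, 49.032981872558594), (160.77052307128906, 50.22909927368164), 0.29497337341308594) [-47.   23.8  80.1] [113.9  74.4  89.6]
((33.42805480957031, 76.18760681152344), (98.59944915771484, 162.7366180419922), 89.35430145263672) [-47.8  26.   41. ] [114.5 124.9  50.7]
```

View pics/w2.png

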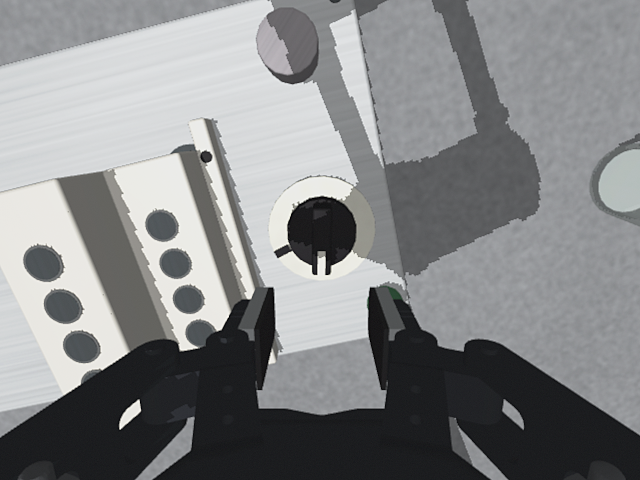

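The wrist view shows the knob between the open jaws: bar at (322,240), index mark at (281,252), white pointer down at (321,265). The rack reads home within about 1 mm. Descending and gripping.

```bash
python3 -m crank '[[0,0,0.05,0,0,0],[0,0,0.09,0,0,0],[0,0,0.113,0,0,0],[0,0,0.113,0,0,0],[0,0,0.113,0,0,0]]' >/dev/null; python3 -c "
from h import *; st()"; python3 -m crank '[[0,0,0,0,0,0],[0,0,0,0,0,0],[0,0,0,0,0,0],[0,0,0,0,0,0],[0,0,0,0,0,0]]' 0 50 >/dev/null; python3 -c "
from h import *; st()"
```

```text
t 25.62 deck mm [ 29.9 194.3  22.4] F deck [-0.  -0.3  1. ] w 0.0381 tool err deg [ 0.15  0.08 77.12]
t 26.25 deck mm [ 30.9 193.4  24.3] F deck [-0.9 -4.8  6.8] w 0.0116 tool err deg [ 0.24  0.24 77.13]
```

```bash
python3 -m crank '[[0,0,0,0,0,6],[0,0,0,0,0,13],[0,0,0,0,0,20],[0,0,0,0,0,27],[0,0,0,0,0,34],[0,0,0,0,0,41],[0,0,0,0,0,48],[0,0,0,0,0,54],[0,0,0,0,0,59],[0,0,0,0,0,61.6],[0,0,0,0,0,61.6],[0,0,0,0,0,61.6]]' >/dev/null; python3 -c "
from h import *; s,_=st(); print(s['moment'])"
```

```text
t 27.75 deck mm [ 28.9 191.2  24.4] F deck [-3.2 -5.   1. ] w 0.0117 tool err deg [ 0.04  0.27 15.57]
[-0.87433764  0.58496751 -0.06340064]
```

```bash
python3 -m crank '[[0,0,0,0,0,0],[0,0,0,0,0,0],[0,0,0,0,0,0],[0,0,-0.04,0,0,0],[0,0,-0.09,0,0,0],[0,0,-0.11,0,0,0],[0,0,-0.11,0,0,0],[0,0,-0.11,0,0,0]]' 0.45 >/dev/null
cat > knob.py <<'E'
from h import *
from rig import viewer
s,RT=st()
d=viewer.get_image('wrist'); T=np.eye(4);T[:3,:3]=RT;T[:3,3]=s["position"]; T=T@d["mount"]
P=(cloud(d,T)-D0)@DR*1000
m=(d['range_z']>0)&(P[...,2]>36)&(P[...,2]<46)&(abs(P[...,0]-30)<40)&(abs(P[...,1]-195)<40)
m=cv2.morphologyEx(m.astype(np.uint8),cv2.MORPH_OPEN,np.ones((3,3)))>0
r=cv2.minAreaRect(P[m][:,:2].astype(np.float32)); c=np.array(r[0]); print('bar',r)
g=d['frame'].max(2).astype(int); q=P[...,:2]-c; rad=np.hypot(q[...,0],q[...,1]); ang=np.degrees(np.arctan2(-q[...,1],q[...,0]))
for lo,hi in((28,31),(31,34)):
    k=(rad>lo)&(rad<hi)&(g<70)&(P[...,2]<20)&(d['range_z']>0)&(abs(ang-74)<25); print('mark deg cw',lo,k.sum(),np.median(ang[k]) if k.any() else None)
k=(P[...,2]>34)&(rad<25)&(g>140)&(d['range_z']>0); print('pointer',k.sum(),np.degrees(np.arctan2(-q[k][:,1].mean(),q[k][:,0].mean())))
v,u=np.argwhere(m).mean(0).astype(int); print(u,v)
f=d['frame'][max(0,v-90):v+90,max(0,u-120):u+120]; cv2.imwrite('pics/w3.png',cv2.resize(f,None,fx=3,fy=3,interpolation=cv2.INTER_CUBIC))
E
python3 knob.py
```

```text
t 28.75 deck mm [ 27.9 191.6 133.2] F deck [ 0.  -0.3 -0.6] w 0.0384 tool err deg [-0.07  0.28 15.58]
bar ((27.627586364746094, 193.3878631591797), (12.78018569946289, 45.56389617919922), 15.959761619567871)
mark deg cw 28 0 None
mark deg cw 31 0 None
pointer 271 75.66800776091759
322 238
```

View pics/w3.png

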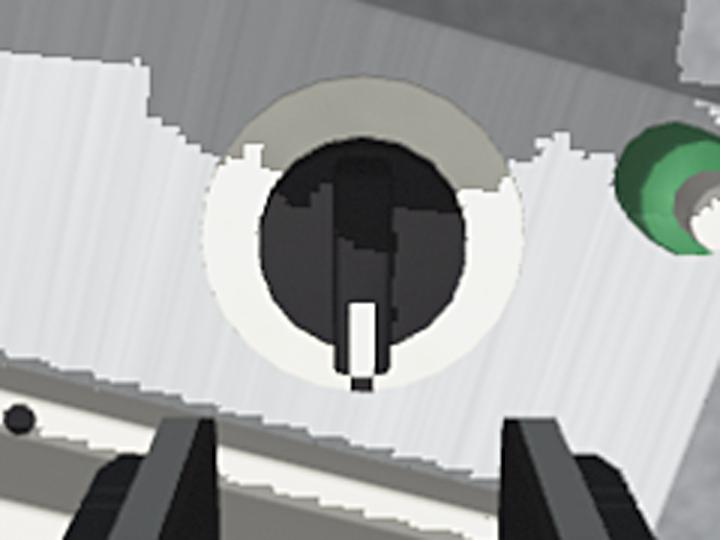

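Pointer at (362,340) lines up with the index mark at (362,384). Now press the ends.

```bash
python3 -m crank '[[-0.035,-0.04,0,0,0,8],[-0.0676,-0.08,0,0,0,15.5],[-0.0676,-0.08,0,0,0,15.5],[-0.0676,-0.08,0.04,0,0,15.5],[-0.0676,-0.08,0.07,0,0,15.5],[-0.0676,-0.08,0.082,0,0,15.5],[-0.0676,-0.08,0.082,0,0,15.5],[-0.0676,-0.08,0.082,0,0,15.5]]' 0 >/dev/null; python3 -c "
from h import *; st()"
```

```text
t 29.8 deck mm [-30.2 104.9  52.1] F deck [-0.3  0.7  0.7] w 0.0 tool err deg [0.03 0.29 0.1 ]
```

```bash
python3 -m crank '[[0,0,0.002,0,0,0],[0,0,0.004,0,0,0],[0,0,0.0055,0,0,0],[0,0,0.006,0,0,0]]' >/dev/null; python3 -c "
from h import *; st()"; python3 -m crank '[[0,0,0.0005,0,0,0],[0,0,0.001,0,0,0]]' >/dev/null; python3 -c "
from h import *; st()"
```

```text
t 30.3 deck mm [-30.3 104.8  46.1] F deck [ 0.3 -0.3  0.6] w -0.0001 tool err deg [0.02 0.28 0.09]
t 30.55 deck mm [-30.3 104.8  45.1] F deck [-0.6 -0.9  3.3] w -0.0001 tool err deg [0.02 0.28 0.09]
```

```bash
python3 -m crank '[[0,0,0.0006,0,0,0],[0,0,0.001,0,0,0],[0,0,0.001,0,0,0],[0,0,0.001,0,0,0]]' >/dev/null; python3 -c "
from h import *; st()"; python3 -m crank '[[0,0,0.001,0,0,0],[0,0,0.001,0,0,0],[0,0,0.001,0,0,0]]' >/dev/null; python3 -c "
from h import *; st()"
```

```text
t 31.05 deck mm [-30.3 104.8  45. ] F deck [-2.7 -1.   7.6] w -0.0003 tool err deg [0.05 0.28 0.09]
t 31.43 deck mm [-30.3 104.8  45. ] F deck [-2.  -1.2  7.3] w 0.0 tool err deg [0.07 0.28 0.1 ]
```

Held at ~7.5 N with no sinking (z stayed at 45.0). Now the other end.

```bash
python3 -m crank '[[0,0,-0.01,0,0,0],[0,0.02,-0.02,0,0,0],[0,0.075,-0.02,0,0,0],[0,0.131,-0.02,0,0,0],[0,0.131,-0.015,0,0,0],[0,0.131,-0.007,0,0,0],[0,0.131,-0.003,0,0,0],[0,0.131,-0.001,0,0,0],[0,0.131,-0.001,0,0,0]]' >/dev/null; python3 -c "
from h import *; st()"
```

```text
t 32.55 deck mm [100.1 105.1  46.3] F deck [-0.1  0.7  0.8] w -0.0 tool err deg [0.06 0.28 0.11]
```

```bash
python3 -m crank '[[0,0,0.0007,0,0,0],[0,0,0.0014,0,0,0],[0,0,0.002,0,0,0],[0,0,0.002,0,0,0]]' >/dev/null; python3 -c "
from h import *; st()"; python3 -m crank '[[0,0,0.0008,0,0,0],[0,0,0.0008,0,0,0],[0,0,0.0008,0,0,0],[0,0,0.0008,0,0,0],[0,0,0.0008,0,0,0]]' >/dev/null; python3 -c "
from h import *; st()"
```

```text
t 33.05 deck mm [100.2 105.2  45.1] F deck [-1.5  0.1  4.2] w -0.0002 tool err deg [0.09 0.27 0.11]
t 33.67 deck mm [100.2 105.2  45.1] F deck [-1.9  0.1  6.4] w 0.0001 tool err deg [0.11 0.27 0.11]
```

```bash
python3 -m crank '[[0,0,-0.03,0,0,0],[0,0,-0.08,0,0,0],[0,0,-0.13,0,0,0],[-0.05,-0.1,-0.15,0,0,0],[-0.1,-0.15,-0.16,0,0,0],[-0.15,-0.2,-0.16,0,0,0],[-0.2,-0.25,-0.16,0,0,0],[-0.25,-0.25,-0.16,0,0,0],[-0.25,-0.25,-0.16,0,0,0]]' >/dev/null
python3 - <<'E'
from h import *
from rig import viewer
st()
for n in('scene','top'):
    d=viewer.get_image(n); P=(cloud(d,d['world_from_camera'])-D0)@DR*1000
    if n=='scene': cv2.imwrite('pics/s9.png',d['frame'])
    for lo,hi in((80,93),(41,51)):
        m=(d['range_z']>0)&(P[...,2]>lo)&(P[...,2]<hi)&(abs(P[...,0]-35)<90)&(P[...,1]>15)&(P[...,1]<135); m=(cv2.morphologyEx(m.astype(np.uint8),cv2.MORPH_OPEN,np.ones((3,3)))>0)&m
        print(n,cv2.minAreaRect(P[m][:,:2].astype(np.float32)),'zfit',np.linalg.lstsq(np.c_[P[m][:,:2]-[35,75],np.ones(m.sum())],P[m][:,2],rcond=None)[0].round(4))
    for nm,(x,y) in dict(endstop=(25,131),side=(121,70)).items():
        m=(d['range_z']>0)&(P[...,2]>12)&(P[...,2]<21)&(abs(P[...,0]-x)<(100 if nm=='endstop' else 12))&(abs(P[...,1]-y)<(12 if nm=='endstop' else 55))
        print(n,nm,m.sum(),np.percentile(P[m],[2,98],axis=0).round(1)[:,:2].tolist())
E
```

```text
t 34.8 deck mm [-150.9 -145.9  205.9] F deck [ 0.4 -0.3  0.7] w -0.0 tool err deg [0.17 0.32 0.13]
scene ((32.944244384765625, 49.07244873046875), (162.75479125976562, 50.10871124267578), 0.2503489851951599) zfit [-1.50000e-03  2.70000e-03  8.54257e+01]
scene ((32.90306854248047, 75.4222640991211), (98.18184661865234, 162.4221649169922), 89.83077239990234) zfit [-9.00000e-04 -4.70000e-03  4.56163e+01]
scene endstop 308 [[-59.5, 123.0], [122.6, 136.6]]
scene side 487 [[111.3, 25.8], [126.2, 120.5]]
top ((34.72981262207031, 50.09000015258789), (160.59165954589844, 50.03630065917969), 0.3942519426345825) zfit [ 1.70000e-03 -5.60000e-03  8.60601e+01]
top ((34.24344253540039, 101.23255157470703), (160.67428588867188, 47.94603729248047), 0.7376576066017151) zfit [ 2.60000e-03 -9.10000e-03  4.64135e+01]
top endstop 240 [[-61.5, 126.9], [120.7, 137.7]]
top side 21 [[117.2, 48.3], [127.1, 114.2]]
```

View pics/s9.png

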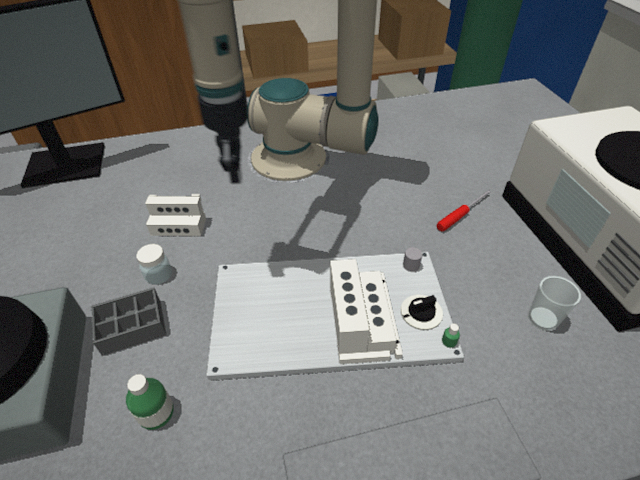

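The rack stands home and level at (365,308), the arm is clear, and the bystanders are where they were.

```bash
python3 -c "
from rig import job; print(job.sign_off())"
```

```text
the job is handed in; nothing more can be done
None
```

The job is done and handed in at about 35 s of the 72 s allowed. `sign_off` gave no verdict, so what follows is from my own checks.

- **Tipping:** I tipped the rack up with the fingers in its notch, held it back past the balance point and set it down slowly; the pivot edge slid about 1–2 mm.
- **Seating:** I pushed the rack against the end stop, then the side stop, then nudged it square to the end stop once more. The force reached about 7–11 N with no further movement each time.
- **Knob:** I turned the knob until its pointer lined up with the index mark. The bar measured about 74.0° against the 74.5° nominal.
- **Rocking check:** I pressed about 7.5 N on the end above the jack, then about 4–6 N on the other end, each for at least half a second. Neither end sank measurably (0.1 mm or less).

Final pictures show the rack upright and level, with every bystander apparently where it started. The last position readings disagreed slightly: the top camera put the rack 0.3–0.8 mm from the seat in x and the scene camera about 2 mm. Its yaw read 0.2–0.7° off the deck's. Both are about the size of the calibration error, so I relied on the contact forces for "home".

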